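# Close the takeaway carton and hold the sealer's handle half-way down

## Task

Close the takeaway carton in the sealer: fold the two side flaps down flat first, then the broad lid flap down over them. Then push the sealer's spring-loaded hold-to-run handle (black mushroom knob) half-way down, until the ring on its stem meets the top of its guide, but never to the bottom, and keep it there for a couple of seconds; finish while still holding it there, with the carton shut and the other things on the counter left where they are.

Things in the scene. Friction and masses are not known exactly. Their poses are not given: they have to be found in the camera images.
- carton_mouth (a point): Centre of the open mouth of the cardboard takeaway carton, at rim height, 83 mm above the counter. The carton (130 mm along x, 150 mm along y, 75 mm tall) is clamped on the fixed base plate of the sealer and cannot move. Frame: z up, x away from the robot (sealer yaw, up to 0.3 rad), y to the left.
- flap_left (a joint): Left side flap: cardboard 4 mm thick, 118 mm along x, 65 mm from crease to free edge, hinged on the left rim (crease 75 mm to +y of carton_mouth, at rim height, parallel to x). rad: 0 = folded flat over the mouth, 1.57 = upright, more = leaning outward. The stiff crease keeps it at whatever angle it is left; a push of about 1 N folds it.
- flap_right (a joint): Right side flap, the mirror image: crease 75 mm to -y of carton_mouth. rad: 0 = folded down flat, 1.57 = upright, more = leaning outward. It stays where it is left.
- lid (a joint): Lid flap: the broad cardboard panel, 4 mm thick, 150 mm along y, 130 mm from crease to free edge, hinged on the far rim (crease 65 mm to +x of carton_mouth, 4.5 mm above the rim, parallel to y); folds toward the robot over the side flaps. rad: 0 = flat, 1.57 = upright, more = leaning away from the robot. It stays where it is left.
- knob_top (a point): Centre of the top of the black mushroom knob (54 mm diameter, 20 mm thick) of the hold-to-run handle, 115 mm above the counter when released, 100 mm half-way down. It sits on an upright steel stem that slides into a guide on a fixed aluminium block (100 x 100 x 45 mm), to the left or to the right of the carton.
- tower_top (a point): Centre of the top of the sealer's aluminium tower (45 mm along x, 80 mm along y), on the near side of the carton, 122 mm above the counter, 105 mm to -x of carton_mouth. Same axes. Its black seal foot slides 30 mm out over the closed lid's near edge when the handle is half-way down.
- guide_top (a point): Centre of the top of the dark guide collar (40 mm diameter) that the stem slides into, fixed, 60 mm above the counter. A thin black ring on the stem has its lower edge 15 mm above this when the handle is released, and meets it when half-way down.
- plunger (a joint): Travel of the handle, m: 0 = released (up), 0.015 = half-way (ring meets guide), 0.030 = bottomed. Spring-return: it takes about 4 N to start, 10 N half-way, 16 N at the bottom, and it springs up when let go.
- steel_pan: Bystander: steel food pan with lid, 110 x 110 mm, 108 mm high with its wire handle, loose, on the side of the carton where the handle is not. Origin at the centre of its underside.
- mill_a: Bystander: dark wooden pepper mill, 58 mm diameter, 190 mm tall. Origin: centre of the underside.
- mill_b: Bystander: a second pepper mill, the same size. Origin: centre of the underside.
- sauce: Bystander: white squeeze bottle with black cap, 52 mm diameter, 150 mm tall. Origin: centre of the underside.
- tub: Bystander: clear plastic tub, 90 mm diameter, 65 mm tall. Origin: centre of the underside.
- plates: Bystander: stack of four white plates, 180 mm diameter, 48 mm high. Origin: centre of the underside.
- spoon: Bystander: steel spoon lying on the counter. Origin on its underside.
There are look-alikes about, which are no part of the job. What is shaped like the part that bears knob_top but blue is not meant.

How it is judged:
By the outcome, as a careful person would: the job done as asked, in the order asked, and still so for the second after the job is handed in, while the arm keeps its last pose, push and grip.
It also fails if it takes over 72 s, if anything falls off the work surface, if the arm or the gripper's body presses on something with over 40 N, if the wrist force passes 120 N, or if a joint passes its speed limit or range.

## Robot

A 6-joint arm with a two-finger parallel gripper is mounted at the origin on the work surface. World frame = base frame: x ahead of the robot, y to its left, z up, the work surface at z = 0. Lengths are in mm, angles in rad, forces in N, time in s.
With the tool pointing down it reaches from about 275 to 750 mm from the base axis. Payload 10.2 kg.
Tool frame: the origin (TCP) lies midway between the tips of the shut fingers; the grasp point (between the pads) lies 19 mm behind it; z points along the fingers, y is the direction in which the jaws open and shut (so a half turn about z gives the same grasp; the last joint's range is limited). The gripper opens to 85 mm and grips with 20 to 120 N. Pads are 22 mm wide; open, the fingers measure 114 mm over their backs; the gripper's body (76 mm by 85 mm) begins 54 mm behind the grasp point. The pads swing forward as they close: fully open they stand 13 mm farther back than shut.
Start: joints at [0.887, 0.313, 1.498, -0, 1.331, -0.223], TCP at [233.462, 470.241, 231.294] pointing down, gripper open.
Joint ranges: [-2.94, 2.94], [-0.97, 2.17], [0.19, 2.56], [-1.23, 4.37], [0.02, 3.11], [-2.88, 2.88]. Speed limits (rad/s): [2.39, 2.39, 3.01, 3.14, 3.14, 3.14].

## Interface

Orientations are given as a unit quaternion [w, x, y, z].
In Python, from rig import sense, optics, ctrl gives the robot as it stands.
- The arm moves only by the tool play_rows, never from a script. Its argument "plan" is a list of rows, each a list of 7 numbers: the shift along the world's x, y, z in mm, then the turn, a rotation vector about the world's x, y, z in rad, then the opening, from -1 (shut) to 1 (fully open), so that 0 is half open. A call has 1 to 5 rows; each row shifts and turns the pose as measured when the row begins; what a row does not reach is not made up. A row lasts 1/12 s, in which the tool goes at most 41.7 mm and 7.16 degrees, less where a joint would pass 70% of its speed; a pose out of reach is approached as far as the arm can. A call is refused whole if a number of a shift passes 41.7 or a number of a turn 0.125, either way. A call with a gripper value outside its range is refused whole. The fingers move at their own pace and stop on an object; "grip_force" is the grip in N (left out, the last holds). Time passes only in rows, so rows that do not move let the fingers close. It gives the time, the measured TCP pose, the force and the opening at its end, in the units of the state.
- sense(): the state, without advancing time (a new reading comes with each control period).
- optics.capture(name): name is "side" or "top"; returns a dict with "img" (480x640x3 uint8, blue, green, red), "fx", "fy", "cx", "cy" (pixels), "dist" ([k1, k2, p1, p2, k3] as OpenCV has them; the pictures are not rectified), "world_to_cam" (4x4, takes a point from world to camera coordinates). Camera axes: x right, y up, looking along -z (the intrinsics and any distortion apply to the point x, -y, -z); pixel columns grow to the right and rows downward; lengths in mm; the calibration is good to about 2 mm. A picture is of the moment at which its call begins. There is no depth.
- ctrl.finish_job(): hands the job in, once; it reports no verdict.
The state is a dict: "time_s": time; "joints": joint angles; "dq": joint speeds; "tau": joint torques, N m; "eef_pos": TCP position; "ee_rot": TCP orientation; "force": force on the tool from outside, world axes, zero at the start; "wrist_torque": the same for the moment, N m; "grip_width": opening from 0.0 (shut) to 1.0 (fully open).
Only numpy, scipy, OpenCV 4.12 (cv2) and the standard library are available. Lean on these libraries where they do the work, as an engineer would, in place of code of your own. Each camera call takes 0.05 s, during which the arm holds its last target. There are 200 camera calls.

## Working session

There is one attempt and no reset: what is moved stays moved. The work goes in short steps, Python scripts to look and compute and a tool call to move; the robot and the scene stay as the last step left them, time stands still between calls to the robot, and variables do not carry over. Pictures are saved under pics/ and viewed, about 8 in all and at most 12, crops included, and the job is handed in when it is done.

Besides the shell and the picture viewer there is one more tool, called after "Call:" by a JSON object that holds its "api" and its "payload". play_rows: Moves the arm, as the interface text tells. Its arguments: {"type":"object","properties":{"plan":{"type":"array"},"grip_force":{"type":"number"}},"required":["plan"]}

```bash
mkdir -p pics; ls; cat > h.py <<'E'
import numpy as np, cv2
from rig import sense, optics, ctrl
def cap(n,save=None):
    c=optics.capture(n)
    if save: cv2.imwrite('pics/'+save,c['img'])
    return c
def K(c): return np.array([[c['fx'],0,c['cx']],[0,c['fy'],c['cy']],[0,0,1.]])
def ray(c,px):
    p=cv2.undistortPoints(np.array([[px]],float),K(c),np.array(c['dist'],float))[0,0]
    M=np.array(c['world_to_cam']);R=M[:3,:3];t=M[:3,3]
    d=R.T@np.array([p[0],-p[1],-1.]);return -R.T@t,d/np.linalg.norm(d)
def onz(c,px,z):
    o,d=ray(c,px);return o+d*(z-o[2])/d[2]
def proj(c,P):
    M=np.array(c['world_to_cam']);q=M[:3,:3]@np.array(P,float)+M[:3,3]
    q=np.array([[q[0],-q[1],-q[2]]])
    return cv2.projectPoints(q,np.zeros(3),np.zeros(3),K(c),np.array(c['dist'],float))[0][0,0]
def tri(c1,p1,c2,p2):
    o1,d1=ray(c1,p1);o2,d2=ray(c2,p2)
    A=np.stack([d1,-d2],1);s=np.linalg.lstsq(A,o2-o1,rcond=None)[0]
    a=o1+d1*s[0];b=o2+d2*s[1];return (a+b)/2,np.linalg.norm(a-b)
E
python3 - <<'E'
from h import *
print(sense())
for n in('top','side'):
    c=cap(n,n+'0.png'); print(n,onz(c,(320,240),0),ray(c,(320,240))[0])
E
```

```text
pics
{'time_s': 0.0, 'joints': array([ 8.86592228e-01,  3.13439770e-01,  1.49847127e+00, -3.39769152e-05,
        1.33100421e+00, -2.23393341e-01]), 'dq': array([-0.0007448 ,  0.00073395, -0.00094065, -0.00021615, -0.00079423,
       -0.00170201]), 'tau': array([ 9.51558832e-04, -4.12261248e+01, -2.59750021e+01, -1.04971639e-04,
        3.97918149e-03, -1.04037696e-05]), 'eef_pos': array([233.29256108, 470.01370336, 230.72744624]), 'ee_rot': array([-2.75071298e-04,  2.28368220e-01,  9.73574609e-01, -6.01598614e-04]), 'force': array([-0.25820018,  0.08314302,  0.12692496]), 'wrist_torque': array([ 0.00632886,  0.04035668, -0.00509488]), 'grip_width': 1.0011856627412292}
top [543.08678812   0.93172325   0.        ] [ 352.19352139  -13.03190221 1211.21650421]
side [610.85267929  58.65896249   0.        ] [ -20.35798691 -676.92604316  936.6886971 ]
```

View pics/top0.png

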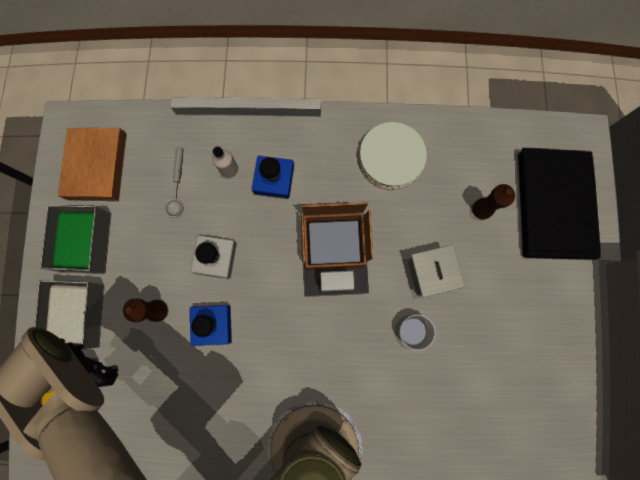

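View pics/side0.png

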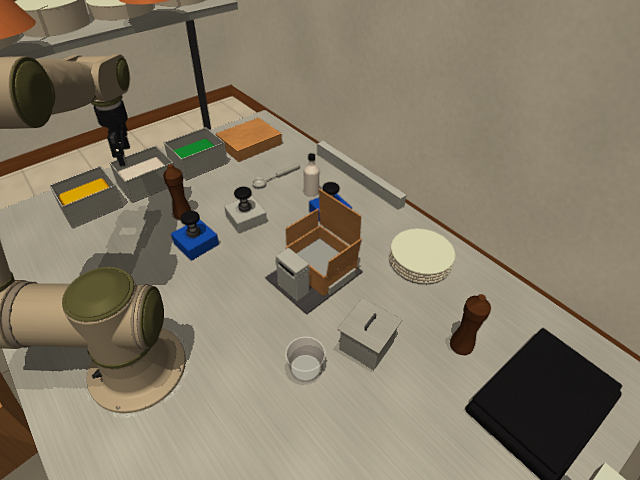

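Top view: the carton mouth is at about (335,243) and the tower at (337,281). There are three black knobs, at (206,252) on a grey block, and at (270,168) and (203,325) on blue blocks. The grey one fits: it is aluminium, and the pan at (437,270) is on the opposite side. I'll confirm with one enlarged crop, the two views side by side.

```bash
python3 - <<'E'
import cv2,numpy as np
t=cv2.imread('pics/top0.png')[190:310,180:400]; s=cv2.imread('pics/side0.png')[175:320,215:375]
t=cv2.resize(t,(440*800//800,240),interpolation=cv2.INTER_CUBIC)
t=cv2.resize(cv2.imread('pics/top0.png')[195:305,185:385],(400*1,220),interpolation=cv2.INTER_CUBIC)
a=cv2.resize(cv2.imread('pics/top0.png')[195:305,185:385],(545,300),interpolation=cv2.INTER_CUBIC)
b=cv2.resize(cv2.imread('pics/side0.png')[180:315,220:370],(333,300),interpolation=cv2.INTER_CUBIC)
A=cv2.resize(cv2.imread('pics/top0.png')[195:305,285:385],(400,440),interpolation=cv2.INTER_CUBIC)
B=cv2.resize(cv2.imread('pics/side0.png')[180:315,270:370],(400,540),interpolation=cv2.INTER_CUBIC)
# left: top view (carton), knob below ; right: side view
can=np.zeros((600,800,3),np.uint8)
can[:300,:400]=cv2.resize(cv2.imread('pics/top0.png')[195:300,240+50:380+50-0],(400,300),interpolation=cv2.INTER_CUBIC)
can[300:,:400]=cv2.resize(cv2.imread('pics/top0.png')[225:285,175:255],(400,300),interpolation=cv2.INTER_CUBIC)
can[:,400:]=cv2.resize(cv2.imread('pics/side0.png')[175:325,220+0:370][:, :],(400,400),interpolation=cv2.INTER_CUBIC)[0:400].repeat(1,0)[:600] if 0 else 0
can[:400,400:]=cv2.resize(cv2.imread('pics/side0.png')[175:325,220:370],(400,400),interpolation=cv2.INTER_CUBIC)
cv2.imwrite('pics/crop.png',can)
E
```

```text
(no output)
```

View pics/crop.png

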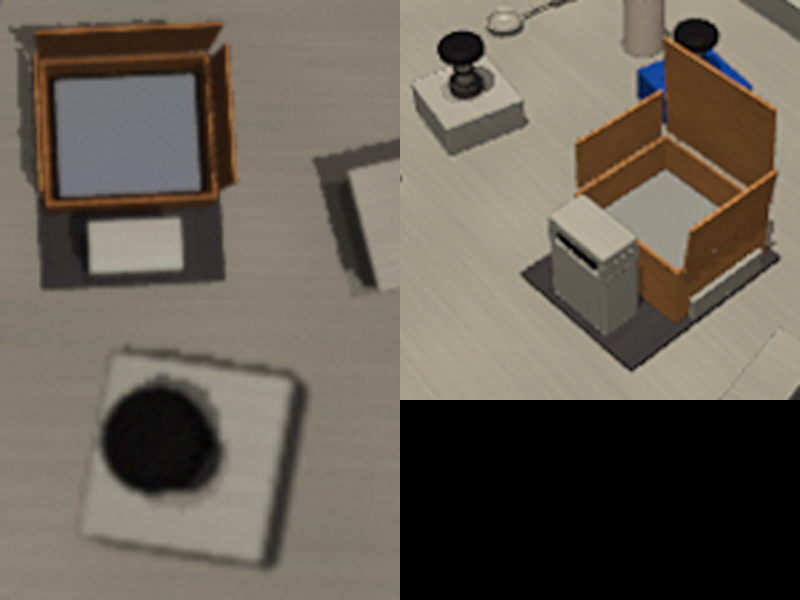

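The crop confirms the grey aluminium block's knob, at top-view (206,252). The tower top, carton rim and flap edges are all clear. Next: measure them.

```bash
cat > m.py <<'E'
from h import *
t=cap('top');s=cap('side')
T=lambda u,v:(290+u/2.857-.3,195+v/2.857-.3)
S=lambda u,v:(220+(u-400)/2.667-.3,175+v/2.667-.3)
np.set_printoptions(precision=1,suppress=True)
tw=[onz(t,T(*p),122) for p in((88,219),(181,216),(183,272),(89,276))];print('tower',np.mean(tw,0));print(np.array(tw))
print('tower side',[onz(s,S(*p),122) for p in((549,222),(585,197),(638,240),(602,268))])
print('rim near corners',onz(t,T(42,209),83),onz(t,T(215,207),83))
print('lid L',tri(t,T(36,30),s,S(667,40)),'R',tri(t,T(222,24),s,S(775,110)))
print('fl near',tri(t,T(42,207),s,S(577,147)),'far',tri(t,T(35,57),s,S(662,95)))
print('fr near',tri(t,T(236,183),s,S(690,235)),'far',tri(t,T(226,47),s,S(775,173)))
for c,reg,n in((t,(185,225,240,275),'t'),(s,(228,180,260,214),'s')):
    x0,y0,x1,y1=reg;g=c['img'][y0:y1,x0:x1].max(2)<45
    k,l,st,ce=cv2.connectedComponentsWithStats(g.astype(np.uint8))
    i=1+st[1:,4].argmax();b=st[i];print(n,b+np.array([x0,y0,0,0,0]),ce[i]+[x0,y0])
print('knob top',onz(t,(175+160/5-.4,225+(440-300)/5-.4),115), 'side',onz(s,S(461,45),115))
E
python3 m.py
```

```text
tower [426.4 -44.1 122. ]
[[447.7  -3.9 122. ]
 [452.4 -81.9 122. ]
 [405.6 -84.5 122. ]
 [400.   -6.1 122. ]]
tower side [array([399.7, -17. , 122. ]), array([446.2, -11.6, 122. ]), array([450.7, -87.8, 122. ]), array([403.5, -94.3, 122. ])]
rim near corners [458.8  36.8  83. ] [ 464.7 -113.9   83. ]
lid L (array([588.8,  40. , 212.6]), np.float64(2.3278819109742335)) R (array([ 597.2, -106.4,  215. ]), np.float64(2.5426252635798527))
fl near (array([460.2,  30.3, 148.2]), np.float64(14.021097850896963)) far (array([583.8,  42.9, 141.4]), np.float64(5.762574964301883))
fr near (array([ 480. , -126.2,  141. ]), np.float64(1.4731390742590567)) far (array([ 595.1, -116.7,  142.8]), np.float64(2.5917305745384884))
t [196 242  23  21 374] [206.6 252.8]
s [234 187  17  25 252] [243. 197.]
knob top [486.  276.8 115. ] side [486.1 273.8 115. ]
```

Call:
{"api": "play_rows", "payload": {"plan": [[22, -31, 2, 0, 0, 0.103, -1], [22, -31, 2, 0, 0, 0.103, -1], [22, -31, 2, 0, 0, 0.103, -1], [22, -31, 2, 0, 0, 0.103, -1], [22, -31, 2, 0, 0, 0.103, -1]], "grip_force": 40}}

```text
time_s: 0.62
eef_pos: [338.8, 317.9, 239.4]
ee_rot: [-0.001, -0.033, 0.999, -0.001]
force: [1.1, 0.2, 0.6]
grip_width: 0.302
```

Call:
{"api": "play_rows", "payload": {"plan": [[22, -31, 0, 0, 0, 0, -1], [22, -31, 0, 0, 0, 0, -1], [22, -31, 0, 0, 0, 0, -1], [22, -31, 0, 0, 0, 0, -1], [0, 0, 0, 0, 0, 0, -1]]}}

```text
time_s: 1.03
eef_pos: [432.2, 182.9, 239.8]
ee_rot: [-0.001, -0.034, 0.999, -0.001]
force: [0.5, 1.0, 0.4]
grip_width: -0.001
```

Call:
{"api": "play_rows", "payload": {"plan": [[28, -33, 0, 0, 0, 0, -1], [28, -33, 0, 0, 0, 0, -1], [27, -32, -10, 0, 0, 0, -1], [0, 0, -35, 0, 0, 0, -1], [0, 0, -35, 0, 0, 0, -1]]}}

```text
time_s: 1.45
eef_pos: [516.1, 85.2, 164.0]
ee_rot: [0.006, -0.033, 0.999, -0.002]
force: [1.0, 0.8, -1.8]
grip_width: -0.002
```

Call:
{"api": "play_rows", "payload": {"plan": [[0, 0, -30, 0, 0, 0, -1], [0, -8, 0, 0, 0, 0, -1], [0, -5, 0, 0, 0, 0, -1], [0, -5, 0, 0, 0, 0, -1], [0, 0, 0, 0, 0, 0, -1]]}}

```text
time_s: 1.87
eef_pos: [514.2, 65.1, 129.8]
ee_rot: [0.002, -0.032, 0.999, -0.001]
force: [1.1, -0.0, 0.9]
grip_width: 0.001
```

```bash
python3 - <<'E'
from h import *
s=cap('side','s1.png');t=cap('top','t1.png')
can=np.zeros((600,800,3),np.uint8)
can[:,:400]=cv2.resize(t['img'][150:330,270:390],(400,600),interpolation=cv2.INTER_CUBIC)
can[:,400:]=cv2.resize(s['img'][120:330,240:380],(400,600),interpolation=cv2.INTER_CUBIC)
cv2.imwrite('pics/c1.png',can)
E
```

```text
(no output)
```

View pics/c1.png

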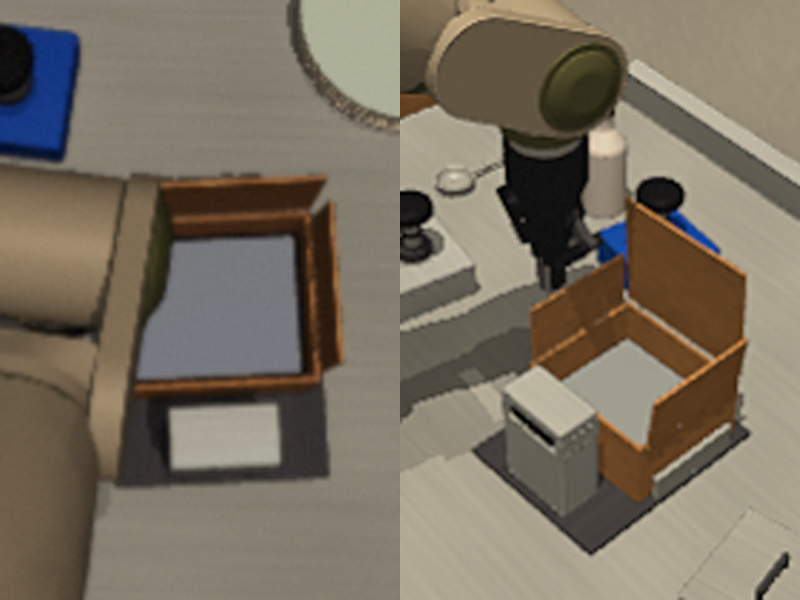

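The fingers stand just outside the left flap; it is upright and clear of them. Folding it along an arc.

Call:
{"api": "play_rows", "payload": {"plan": [[0, -10, 0, 0, 0, 0, -1], [0, -10, 1, 0, 0, 0, -1], [0, -12, 0, 0, 0, 0, -1], [0, -8, -4, 0, 0, 0, -1], [0, 0, 0, 0, 0, 0, -1]]}}

```text
time_s: 2.38
eef_pos: [515.5, 22.7, 130.4]
ee_rot: [0.006, -0.033, 0.999, -0.002]
force: [-1.5, 0.2, -0.7]
grip_width: -0.0
```

Call:
{"api": "play_rows", "payload": {"plan": [[0, -8, -8, 0, 0, 0, -1], [0, -6, -10, 0, 0, 0, -1], [0, -3, -10, 0, 0, 0, -1], [0, 0, -5, 0, 0, 0, -1], [0, 0, 0, 0, 0, 0, -1]]}}

```text
time_s: 2.8
eef_pos: [515.7, 2.9, 94.5]
ee_rot: [0.007, -0.033, 0.999, -0.002]
force: [0.5, -0.8, 0.9]
grip_width: 0.001
```

Call:
{"api": "play_rows", "payload": {"plan": [[0, 0, -3, 0, 0, 0, -1], [0, 0, -3, 0, 0, 0, -1], [0, 0, 0, 0, 0, 0, -1]]}}

```text
time_s: 3.05
eef_pos: [515.6, 3.0, 87.5]
ee_rot: [0.006, -0.033, 0.999, -0.002]
force: [-0.3, -0.6, 0.4]
grip_width: -0.001
```

Call:
{"api": "play_rows", "payload": {"plan": [[0, 0, -2, 0, 0, 0, -1], [0, 0, 0, 0, 0, 0, -1]]}}

```text
time_s: 3.22
eef_pos: [515.9, 3.0, 87.0]
ee_rot: [0.007, -0.034, 0.999, -0.002]
force: [-3.2, -0.1, 2.2]
grip_width: -0.002
```

```bash
python3 -c "
from h import *
print(sense()['force'],sense()['wrist_torque'],sense()['eef_pos'])"
```

```text
[-3.2334685  -0.09080158  2.17913932] [-0.0560589   0.3323012  -0.02205663] [515.89205734   3.03675546  87.02809951]
```

Call:
{"api": "play_rows", "payload": {"plan": [[0, 0, -3, 0, 0, 0, -1], [0, 0, 0, 0, 0, 0, -1]]}}

```text
time_s: 3.38
eef_pos: [516.2, 3.1, 87.2]
ee_rot: [0.008, -0.034, 0.999, -0.003]
force: [-0.4, 0.1, -0.5]
grip_width: -0.002
```

Call:
{"api": "play_rows", "payload": {"plan": [[0, 0, -3, 0, 0, 0, -1], [0, 0, 0, 0, 0, 0, -1]]}}

```text
time_s: 3.55
eef_pos: [516.8, 3.1, 87.3]
ee_rot: [0.009, -0.035, 0.999, -0.004]
force: [0.2, 0.0, -0.4]
grip_width: -0.002
```

Call:
{"api": "play_rows", "payload": {"plan": [[0, 0, 30, 0.008, 0.018, 0, -1], [0, -5, 40, 0, 0, 0, -1], [0, -25, 30, 0, 0, 0, -1], [0, -35, 0, 0, 0, 0, -1], [0, -35, 0, 0, 0, 0, -1]]}}

```text
time_s: 3.97
eef_pos: [515.0, -93.5, 192.7]
ee_rot: [-0.001, -0.04, 0.999, 0.001]
force: [0.2, 0.2, -1.2]
grip_width: 0.001
```

Call:
{"api": "play_rows", "payload": {"plan": [[0, -35, 0, 0, 0, 0, -1], [0, -33, 0, 0, 0, 0, -1], [0, 0, -30, 0, 0, 0, -1], [0, 0, -30, 0, 0, 0, -1], [0, 0, 0, 0, 0, 0, -1]]}}

```text
time_s: 4.38
eef_pos: [515.5, -171.3, 134.6]
ee_rot: [0.003, -0.037, 0.999, -0.002]
force: [-0.5, 0.5, -0.4]
grip_width: 0.0
```

```bash
python3 - <<'E'
from h import *
s=cap('side','s2.png');t=cap('top','t2.png')
can=np.zeros((600,800,3),np.uint8)
can[:,:400]=cv2.resize(t['img'][150:330,290:410],(400,600),interpolation=cv2.INTER_CUBIC)
can[:,400:]=cv2.resize(s['img'][120:330,240:380],(400,600),interpolation=cv2.INTER_CUBIC)
cv2.imwrite('pics/c2.png',can)
E
```

```text
(no output)
```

View pics/c2.png

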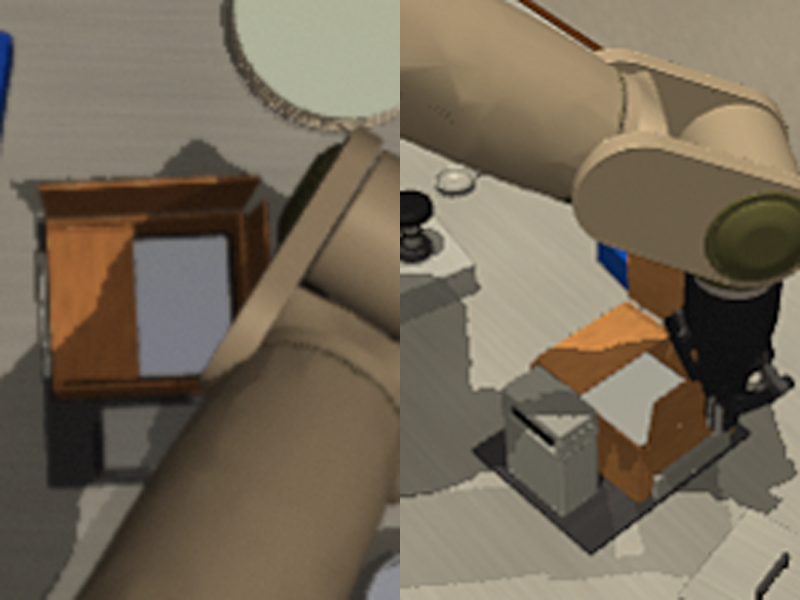

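Left flap now lies flat, and the fingers are outside the right flap. Mirror move.

Call:
{"api": "play_rows", "payload": {"plan": [[0, 14, -1, 0, 0, 0, -1], [0, 12, 0, 0, 0, 0, -1], [0, 12, 0, 0, 0, 0, -1], [0, 12, 0, 0, 0, 0, -1], [0, 10, -2, 0, 0, 0, -1]]}}

```text
time_s: 4.9
eef_pos: [519.8, -106.4, 142.8]
ee_rot: [0.01, -0.039, 0.999, -0.006]
force: [-0.1, -0.6, 0.5]
grip_width: -0.001
```

Call:
{"api": "play_rows", "payload": {"plan": [[0, 10, -5, 0, 0, 0, -1], [0, 7, -8, 0, 0, 0, -1], [0, 6, -10, 0, 0, 0, -1], [0, 3, -10, 0, 0, 0, -1], [0, 0, -5, 0, 0, 0, -1]]}}

```text
time_s: 5.32
eef_pos: [520.4, -73.3, 103.8]
ee_rot: [0.012, -0.041, 0.999, -0.007]
force: [-0.9, 0.1, 1.3]
grip_width: -0.004
```

Call:
{"api": "play_rows", "payload": {"plan": [[0, 0, -3, 0, 0, 0, -1], [0, 0, -3, 0, 0, 0, -1], [0, 0, 0, 0, 0, 0, -1]]}}

```text
time_s: 5.57
eef_pos: [519.9, -72.4, 95.6]
ee_rot: [0.011, -0.042, 0.999, -0.006]
force: [1.1, -0.6, 0.1]
grip_width: 0.002
```

Call:
{"api": "play_rows", "payload": {"plan": [[0, 0, -4, 0, 0.01, 0, -1], [0, 0, -4, 0, 0, 0, -1], [0, 0, -3, 0, 0, 0, -1], [0, 0, -3, 0, 0, 0, -1]]}}

```text
time_s: 5.9
eef_pos: [520.9, -72.8, 85.3]
ee_rot: [0.007, -0.041, 0.999, -0.006]
force: [-18.6, 7.3, 48.4]
grip_width: -0.001
```

Call:
{"api": "play_rows", "payload": {"plan": [[0, 0, -3, 0, 0.005, 0, -1]]}}

```text
time_s: 5.98
eef_pos: [520.9, -72.7, 85.5]
ee_rot: [0.005, -0.041, 0.999, -0.006]
force: [-18.5, 5.5, 40.5]
grip_width: -0.0
```

Call:
{"api": "play_rows", "payload": {"plan": [[0, 0, 25, -0.012, 0.01, 0, -1], [-2, 5, 40, 0, 0, 0, -1], [0, 10, 40, 0, 0, 0, -1], [0, 10, 40, 0, 0, 0, -1], [0, 5, 20, 0, 0, 0, -1]]}}

```text
time_s: 6.4
eef_pos: [515.4, -42.5, 253.9]
ee_rot: [-0.005, -0.04, 0.999, -0.011]
force: [-0.1, -0.4, 0.8]
grip_width: -0.002
```

Call:
{"api": "play_rows", "payload": {"plan": [[35, 0, 0, 0, 0, 0, -1], [35, 0, 0, 0, 0, 0, -1], [35, 0, 0, 0, 0, 0, -1], [20, 0, 0, 0, 0, 0, -1], [0, 0, 0, 0, 0, 0, -1]]}}

```text
time_s: 6.82
eef_pos: [646.1, -42.0, 261.5]
ee_rot: [0.002, -0.039, 0.999, -0.013]
force: [-0.6, 0.3, -1.2]
grip_width: 0.001
```

```bash
python3 - <<'E'
from h import *
s=cap('side','s3.png');t=cap('top','t3.png')
can=np.zeros((600,800,3),np.uint8)
can[:,:400]=cv2.resize(t['img'][150:330,290:410],(400,600),interpolation=cv2.INTER_CUBIC)
can[:,400:]=cv2.resize(s['img'][120:330,240:380],(400,600),interpolation=cv2.INTER_CUBIC)
cv2.imwrite('pics/c3.png',can)
E
```

```text
(no output)
```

View pics/c3.png

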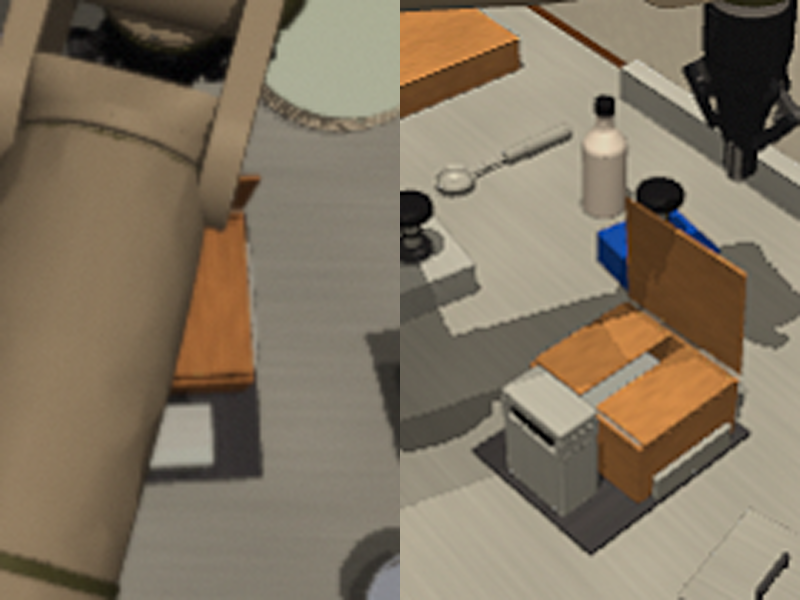

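Both side flaps are flat, and the fingers are beyond the upright lid. Descending and folding it toward the robot.

Call:
{"api": "play_rows", "payload": {"plan": [[0, 0, -35, 0.02, 0, 0, -1], [0, 0, -35, 0, 0, 0, -1], [-12, 0, 0, 0, 0, 0, -1], [-14, 0, 0, 0, 0, 0, -1], [-12, 0, 0, 0, 0, 0, -1]]}}

```text
time_s: 7.33
eef_pos: [600.5, -42.3, 189.3]
ee_rot: [0.002, -0.039, 0.999, -0.003]
force: [0.6, -0.1, -0.4]
grip_width: -0.001
```

Call:
{"api": "play_rows", "payload": {"plan": [[-12, 0, 0, 0, 0, 0, -1], [-12, 0, 0, 0, 0, 0, -1], [-12, 0, -3, 0, 0, 0, -1], [-12, 0, -5, 0, 0, 0, -1], [0, 0, 0, 0, 0, 0, -1]]}}

```text
time_s: 7.75
eef_pos: [543.0, -42.2, 182.3]
ee_rot: [0.002, -0.038, 0.999, -0.003]
force: [-0.9, 0.5, -0.2]
grip_width: 0.0
```

Call:
{"api": "play_rows", "payload": {"plan": [[-10, 0, -12, 0, 0, 0, -1], [-10, 0, -13, 0, 0, 0, -1], [-9, 0, -14, 0, 0, 0, -1], [-7, 0, -14, 0, 0, 0, -1], [0, 0, 0, 0, 0, 0, -1]]}}

```text
time_s: 8.17
eef_pos: [504.3, -42.6, 131.2]
ee_rot: [0.005, -0.037, 0.999, -0.005]
force: [-0.9, -0.1, -1.5]
grip_width: 0.006
```

Call:
{"api": "play_rows", "payload": {"plan": [[-5, 0, -13, 0, 0, 0, -1], [-3, 0, -13, 0, 0, 0, -1], [0, 0, -6, 0, 0, 0, -1], [0, 0, 0, 0, 0, 0, -1]]}}

```text
time_s: 8.5
eef_pos: [497.8, -43.3, 101.8]
ee_rot: [0.007, -0.037, 0.999, -0.006]
force: [-0.0, 0.8, 0.2]
grip_width: -0.001
```

Call:
{"api": "play_rows", "payload": {"plan": [[0, 0, -4, 0, 0.01, 0, -1], [0, 0, -4, 0, 0, 0, -1], [0, 0, 0, 0, 0, 0, -1]]}}

```text
time_s: 8.75
eef_pos: [499.6, -43.7, 95.4]
ee_rot: [0.003, -0.037, 0.999, -0.006]
force: [-0.2, 0.6, -0.2]
grip_width: -0.001
```

Call:
{"api": "play_rows", "payload": {"plan": [[0, 0, -2, 0, 0, 0, -1]]}}

```text
time_s: 8.83
eef_pos: [500.1, -43.8, 93.9]
ee_rot: [0.004, -0.037, 0.999, -0.006]
force: [-0.3, 0.2, -0.2]
grip_width: 0.002
```

Call:
{"api": "play_rows", "payload": {"plan": [[0, 0, -2, 0, 0, 0, -1]]}}

```text
time_s: 8.92
eef_pos: [500.3, -43.8, 92.0]
ee_rot: [0.004, -0.037, 0.999, -0.006]
force: [-0.6, 0.4, -0.0]
grip_width: 0.001
```

Call:
{"api": "play_rows", "payload": {"plan": [[0, 0, -2, 0, 0, 0, -1]]}}

```text
time_s: 9.0
eef_pos: [500.5, -43.9, 90.6]
ee_rot: [0.004, -0.037, 0.999, -0.006]
force: [-8.9, 0.9, 22.2]
grip_width: -0.002
```

Call:
{"api": "play_rows", "payload": {"plan": [[0, 0, -1.5, 0, 0, 0, -1]]}}

```text
time_s: 9.08
eef_pos: [500.5, -44.0, 90.5]
ee_rot: [0.004, -0.037, 0.999, -0.007]
force: [-10.2, 1.9, 25.5]
grip_width: -0.001
```

Call:
{"api": "play_rows", "payload": {"plan": [[0, 0, 25, 0.014, 0.005, 0, -1], [0, 0, 38, 0, 0, 0, -1], [0, 10, 38, 0, 0, 0, -1], [0, 30, 0, 0, 0, 0, -1], [-2, 36, 0, 0, 0, 0, -1]]}}

```text
time_s: 9.5
eef_pos: [498.2, 29.8, 196.4]
ee_rot: [0.002, -0.033, 0.999, 0.001]
force: [1.0, 0.2, -0.6]
grip_width: -0.001
```

Call:
{"api": "play_rows", "payload": {"plan": [[-2, 36, 0, 0, 0, 0, -1], [-2, 36, 0, 0, 0, 0, -1], [-2, 36, 0, 0, 0, 0, -1], [-2, 36, 0, 0, 0, 0, -1], [0, 0, 0, 0, 0, 0, -1]]}}

```text
time_s: 9.92
eef_pos: [489.0, 184.2, 198.7]
ee_rot: [0.005, -0.034, 0.999, 0.001]
force: [0.2, -0.5, -0.5]
grip_width: -0.002
```

Call:
{"api": "play_rows", "payload": {"plan": [[-1, 33, 0, 0, 0, 0, -1], [-1, 33, 0, 0, 0, 0, -1], [0, 22, -10, 0, 0.01, 0, -1], [0, 0, -25, 0, 0, 0, -1], [0, 0, -15, 0, 0, 0, -1]]}}

```text
time_s: 10.33
eef_pos: [487.6, 278.7, 150.3]
ee_rot: [0.004, -0.036, 0.999, 0.002]
force: [0.5, -0.1, -0.1]
grip_width: -0.001
```

```bash
python3 - <<'E'
from h import *
print(sense()['eef_pos'])
s=cap('side','s4.png');t=cap('top','t4.png')
for c in (s,t): print([proj(c,p).round(1) for p in(sense()['eef_pos'],(486,275.5,115),(486,275.5,60))])
can=np.zeros((600,800,3),np.uint8)
can[:300,:400]=cv2.resize(t['img'][195:300,290:430],(400,300),interpolation=cv2.INTER_CUBIC)
can[300:,:400]=cv2.resize(s['img'][225:325,280:400],(400,300),interpolation=cv2.INTER_CUBIC)
can[:,400:]=cv2.resize(s['img'][130:250,210:290],(400,600),interpolation=cv2.INTER_CUBIC)
cv2.imwrite('pics/c4.png',can)
E
```

```text
[487.59771107 278.73467085 150.28933904]
[array([240.9, 181.3]), array([242.2, 191.3]), array([244.1, 205.5])]
[array([202.5, 250.2]), array([207.1, 252.6]), array([212.5, 255.4])]
```

View pics/c4.png

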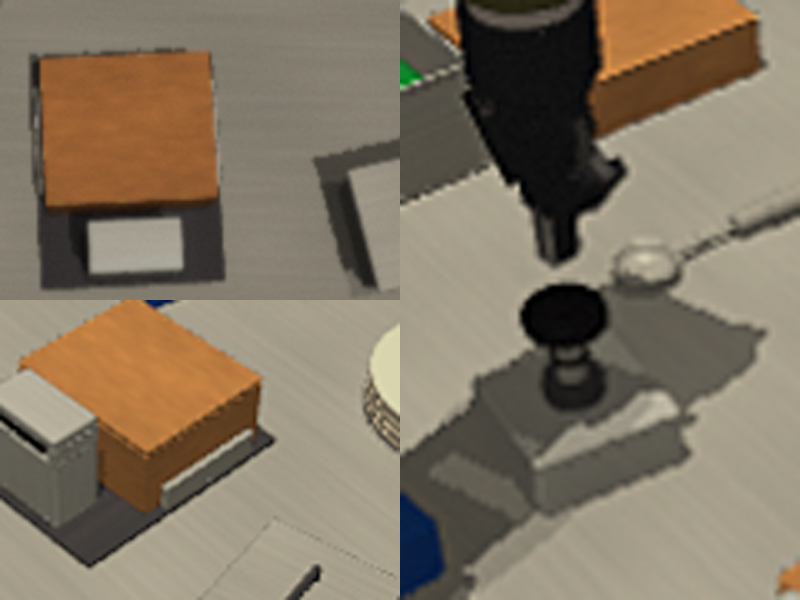

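The carton is shut: lid flat in both views. The fingertips are over the correct knob (side view about (242,191)). Now pressing in small steps.

Call:
{"api": "play_rows", "payload": {"plan": [[0, -3, -15, 0, 0.008, 0, -1], [0, 0, -9, 0, 0, 0, -1], [0, 0, -4, 0, 0, 0, -1], [0, 0, 0, 0, 0, 0, -1]]}}

```text
time_s: 10.77
eef_pos: [489.0, 274.0, 124.2]
ee_rot: [0.001, -0.034, 0.999, 0.003]
force: [0.5, 0.4, 0.0]
grip_width: -0.001
```

Call:
{"api": "play_rows", "payload": {"plan": [[0, 0, -2, 0, 0, 0, -1]]}}

```text
time_s: 10.85
eef_pos: [489.5, 273.9, 123.2]
ee_rot: [0.001, -0.034, 0.999, 0.003]
force: [0.5, -0.2, 0.2]
grip_width: 0.001
```

Call:
{"api": "play_rows", "payload": {"plan": [[0, 0, -2, 0, 0, 0, -1]]}}

```text
time_s: 10.93
eef_pos: [489.9, 273.9, 121.8]
ee_rot: [0.002, -0.034, 0.999, 0.003]
force: [0.8, -0.2, -0.1]
grip_width: -0.003
```

Call:
{"api": "play_rows", "payload": {"plan": [[0, 0, -2, 0, 0, 0, -1]]}}

```text
time_s: 11.02
eef_pos: [490.2, 274.0, 120.3]
ee_rot: [0.003, -0.034, 0.999, 0.003]
force: [-0.1, -0.5, -0.2]
grip_width: 0.004
```

Call:
{"api": "play_rows", "payload": {"plan": [[-1.5, 0, -2, 0, 0, 0, -1], [-1.5, 0, -2, 0, 0, 0, -1]]}}

```text
time_s: 11.18
eef_pos: [487.5, 274.0, 116.7]
ee_rot: [0.003, -0.034, 0.999, 0.003]
force: [0.1, -0.1, -0.2]
grip_width: 0.002
```

Call:
{"api": "play_rows", "payload": {"plan": [[-1, 0, -2, 0, 0, 0, -1]]}}

```text
time_s: 11.27
eef_pos: [486.5, 274.1, 114.7]
ee_rot: [0.004, -0.034, 0.999, 0.003]
force: [2.2, -0.3, 3.3]
grip_width: -0.002
```

Call:
{"api": "play_rows", "payload": {"plan": [[-0.5, 0, -2, 0, 0, 0, -1]]}}

```text
time_s: 11.35
eef_pos: [486.4, 274.1, 113.1]
ee_rot: [0.005, -0.034, 0.999, 0.003]
force: [2.4, -1.6, 4.4]
grip_width: 0.001
```

Call:
{"api": "play_rows", "payload": {"plan": [[-0.5, 0, -2, 0, 0, 0, -1]]}}

```text
time_s: 11.43
eef_pos: [486.4, 274.1, 111.5]
ee_rot: [0.005, -0.034, 0.999, 0.003]
force: [1.6, -1.7, 4.6]
grip_width: -0.004
```

Call:
{"api": "play_rows", "payload": {"plan": [[-0.5, 0, -2, 0, 0.003, 0, -1], [-0.5, 0, -2, 0, 0.003, 0, -1], [-0.5, 0, -2, 0, 0.003, 0, -1], [-0.5, 0, -2, 0, 0.003, 0, -1]]}}

```text
time_s: 11.77
eef_pos: [486.5, 274.1, 105.1]
ee_rot: [0.002, -0.034, 0.999, 0.004]
force: [2.5, -2.1, 7.1]
grip_width: 0.0
```

Call:
{"api": "play_rows", "payload": {"plan": [[-0.5, 0, -2, 0, 0.003, 0, -1]]}}

```text
time_s: 11.85
eef_pos: [486.5, 274.2, 103.6]
ee_rot: [0.002, -0.034, 0.999, 0.004]
force: [1.3, -1.4, 7.8]
grip_width: -0.003
```

Call:
{"api": "play_rows", "payload": {"plan": [[-0.5, 0, -2, 0, 0, 0, -1]]}}

```text
time_s: 11.93
eef_pos: [486.5, 274.1, 102.1]
ee_rot: [0.002, -0.034, 0.999, 0.004]
force: [-0.7, -1.5, 7.9]
grip_width: -0.001
```

Call:
{"api": "play_rows", "payload": {"plan": [[-0.5, 0, -1.5, 0, 0, 0, -1]]}}

```text
time_s: 12.02
eef_pos: [486.5, 274.1, 101.2]
ee_rot: [0.003, -0.034, 0.999, 0.004]
force: [0.7, -2.5, 8.5]
grip_width: -0.004
```

Call:
{"api": "play_rows", "payload": {"plan": [[-0.3, 0, -1, 0, 0, 0, -1]]}}

```text
time_s: 12.1
eef_pos: [486.5, 274.1, 100.7]
ee_rot: [0.003, -0.034, 0.999, 0.004]
force: [-0.1, -1.5, 9.1]
grip_width: -0.001
```

```bash
python3 - <<'E'
from h import *
for i in range(3): x=sense();print(x['time_s'],x['eef_pos'],x['force']); s=cap('side','s5.png')
t=cap('top','t5.png');x=sense();print(x['time_s'],x['eef_pos'],x['force'])
can=np.zeros((600,800,3),np.uint8)
can[:300,:400]=cv2.resize(t['img'][195:300,290:430],(400,300),interpolation=cv2.INTER_CUBIC)
can[300:,:400]=cv2.resize(s['img'][225:325,270:390],(400,300),interpolation=cv2.INTER_CUBIC)
can[:,400:]=cv2.resize(s['img'][165:240,215:265],(400,600),interpolation=cv2.INTER_CUBIC)
cv2.imwrite('pics/c5.png',can)
E
```

```text
12.1 [486.48657494 274.14367237 100.69970458] [-0.07876604 -1.49173695  9.12406788]
12.15 [486.47161005 274.12802373 100.67228026] [-0.21847423 -1.78813445  8.62700563]
12.2 [486.47967571 274.14447013 100.74970409] [-0.04432122 -2.29529936  8.85706511]
12.3 [486.48569466 274.14288893 100.80363828] [-0.29012253 -2.35183982  7.83501495]
```

View pics/c5.png

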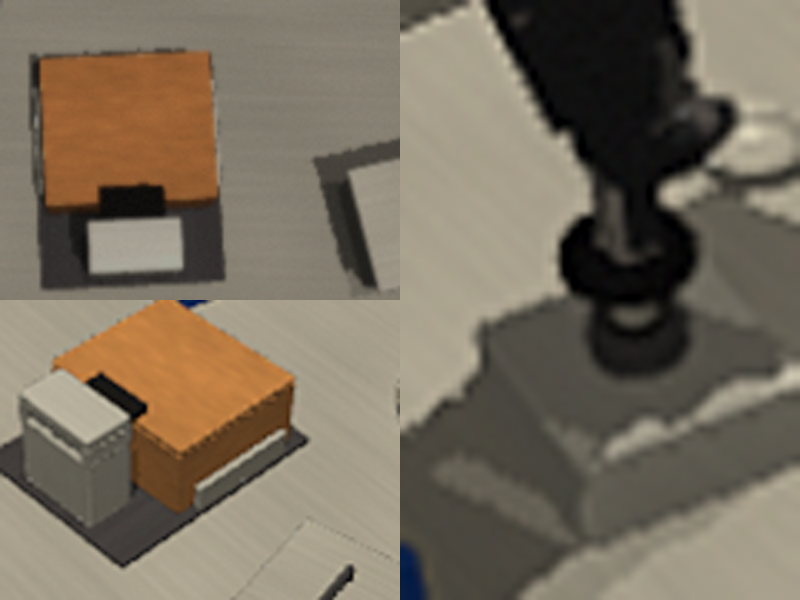

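The seal foot is out over the lid edge (top crop (132,200)), and the ring sits at or just above the collar. Force is about 9 N at 14.3 mm of travel. I'll press about 0.7 mm more, then hold with a small bias.

Call:
{"api": "play_rows", "payload": {"plan": [[-0.3, 0, -1.3, 0, 0, 0, -1], [-0.2, 0, -0.6, 0, 0, 0, -1]]}}

```text
time_s: 12.47
eef_pos: [486.5, 274.2, 100.2]
ee_rot: [0.004, -0.034, 0.999, 0.004]
force: [-0.7, -2.2, 8.6]
grip_width: 0.0
```

Call:
{"api": "play_rows", "payload": {"plan": [[-0.2, 0, -0.6, 0, 0, 0, -1], [-0.2, 0, -0.6, 0, 0, 0, -1], [-0.2, 0, -0.6, 0, 0, 0, -1]]}}

```text
time_s: 12.72
eef_pos: [486.5, 274.1, 100.3]
ee_rot: [0.005, -0.034, 0.999, 0.005]
force: [0.2, -1.5, 8.1]
grip_width: 0.004
```

Call:
{"api": "play_rows", "payload": {"plan": [[-0.2, 0, -1, 0, 0, 0, -1], [-0.2, 0, -0.7, 0, 0, 0, -1], [-0.2, 0, -0.6, 0, 0.002, 0, -1], [-0.2, 0, -0.6, 0, 0.002, 0, -1], [-0.2, 0, -0.6, 0, 0, 0, -1]]}}

```text
time_s: 13.13
eef_pos: [486.5, 274.1, 100.0]
ee_rot: [0.004, -0.034, 0.999, 0.005]
force: [-0.3, -2.6, 8.9]
grip_width: -0.0
```

Call:
{"api": "play_rows", "payload": {"plan": [[-0.2, 0, -0.6, 0, 0.002, 0, -1], [-0.2, 0, -0.6, 0, 0, 0, -1], [-0.2, 0, -0.6, 0, 0.002, 0, -1], [-0.2, 0, -0.6, 0, 0, 0, -1], [-0.2, 0, -0.6, 0, 0, 0, -1]]}}

```text
time_s: 13.55
eef_pos: [486.5, 274.2, 100.2]
ee_rot: [0.004, -0.034, 0.999, 0.005]
force: [0.4, -2.1, 8.4]
grip_width: -0.0
```

Call:
{"api": "play_rows", "payload": {"plan": [[-0.2, 0, -0.6, 0, 0.002, 0, -1], [-0.2, 0, -0.6, 0, 0, 0, -1], [-0.2, 0, -0.6, 0, 0.002, 0, -1], [-0.2, 0, -0.6, 0, 0, 0, -1], [-0.2, 0, -0.6, 0, 0, 0, -1]]}}

```text
time_s: 13.97
eef_pos: [486.5, 274.1, 100.3]
ee_rot: [0.003, -0.034, 0.999, 0.005]
force: [-0.6, -0.9, 9.0]
grip_width: 0.001
```

Steady at 100.0–100.3. I'll hold about 1.7 s longer, then do a final check.

Call:
{"api": "play_rows", "payload": {"plan": [[-0.2, 0, -0.9, 0, 0, 0, -1], [-0.2, 0, -0.6, 0, 0, 0, -1], [-0.2, 0, -0.6, 0, 0, 0, -1], [-0.2, 0, -0.6, 0, 0, 0, -1], [-0.2, 0, -0.6, 0, 0, 0, -1]]}}

```text
time_s: 14.38
eef_pos: [486.5, 274.1, 100.2]
ee_rot: [0.005, -0.034, 0.999, 0.005]
force: [-0.6, -1.6, 8.4]
grip_width: -0.005
```

Call:
{"api": "play_rows", "payload": {"plan": [[-0.2, 0, -0.7, 0, 0, 0, -1], [-0.2, 0, -0.6, 0, 0, 0, -1], [-0.2, 0, -0.6, 0, 0, 0, -1], [-0.2, 0, -0.6, 0, 0, 0, -1], [-0.2, 0, -0.6, 0, 0, 0, -1]]}}

```text
time_s: 14.8
eef_pos: [486.5, 274.2, 100.3]
ee_rot: [0.006, -0.034, 0.999, 0.006]
force: [-0.2, -2.3, 8.4]
grip_width: -0.003
```

Call:
{"api": "play_rows", "payload": {"plan": [[-0.2, 0, -0.8, 0, 0, 0, -1], [-0.2, 0, -0.6, 0, 0, 0, -1], [-0.2, 0, -0.6, 0, 0, 0, -1], [-0.2, 0, -0.6, 0, 0, 0, -1], [-0.2, 0, -0.7, 0, 0, 0, -1]]}}

```text
time_s: 15.22
eef_pos: [486.5, 274.1, 100.2]
ee_rot: [0.008, -0.034, 0.999, 0.006]
force: [-0.3, -1.7, 8.7]
grip_width: -0.004
```

```bash
python3 - <<'E'
from h import *
s=cap('side','s6.png');t=cap('top','t6.png');x=sense();print(x['time_s'],x['eef_pos'],x['force'])
# foot far edge (top view): first dark row on foot column
col=cv2.cvtColor(t['img'],cv2.COLOR_BGR2GRAY)[250:275,332:342].mean(1);print(col.round(0))
for r in (95,100): print(onz(t,(336,260.0),r))
# bystanders: pixels changed vs start, away from arm
a=cv2.imread('pics/s0.png') if 0 else cv2.imread('pics/side0.png')
can=np.zeros((600,800,3),np.uint8)
can[:300,:400]=cv2.resize(t['img'],(400,300),interpolation=cv2.INTER_AREA)
can[300:,:400]=cv2.resize(s['img'],(400,300),interpolation=cv2.INTER_AREA)
can[:,400:]=cv2.resize(s['img'][180:225,225:255],(400,600),interpolation=cv2.INTER_CUBIC)
cv2.imwrite('pics/c6.png',can)
E
```

```text
15.3167 [486.47663569 274.14554721 100.12926973] [-0.23368767 -2.26725186  8.89603414]
[105. 107. 109. 109. 108. 107. 106. 104.  92.  52.  19.  13.  13.  13.
  12.  14.  14.  13.  13.  13.  23.  76. 138. 157. 158.]
[479.2616977  -41.07572688  95.        ]
[478.69250626 -40.95010688 100.        ]
```

View pics/c6.png

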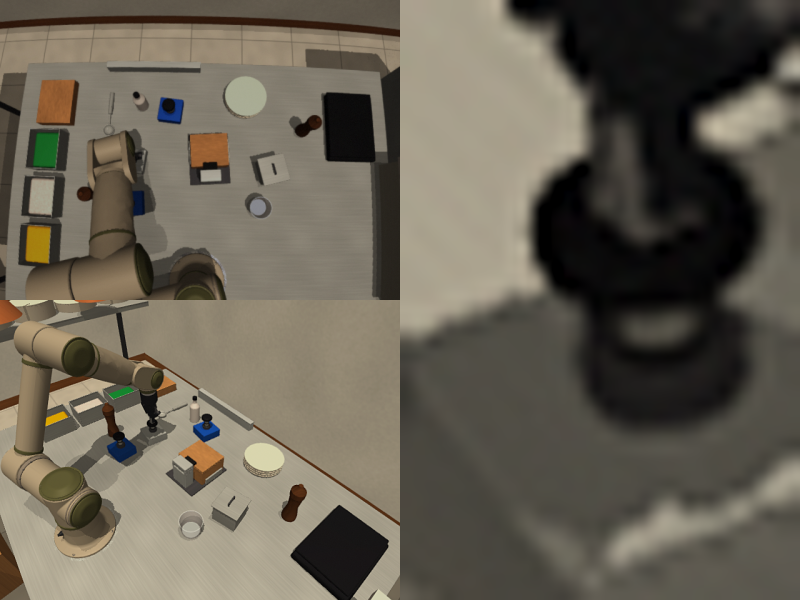

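The foot tip measures x≈479, which is the tower face (~449) plus 30, matching half-way. The ring sits on the collar and the bystanders look unmoved. Handing in.

```bash
python3 -c "
from h import *
print(ctrl.finish_job()); x=sense();print(x['time_s'],x['eef_pos'],x['force'])"
```

```text
the job is handed in; nothing more can be done
None
the job is handed in; nothing more can be done
```

The carton is shut and the job was handed in at about 15.3 s, with the handle still held half-way. I folded the left flap, then the right flap, then the lid over them. I then pressed the black knob on the grey aluminium block with shut fingers and held it for about 3 s. The knobs on the two blue blocks were not touched.

**Last checks:**
- **Handle:** the tool was steady at z 100.0–100.3 mm, with contact first felt at about 115 mm, so travel is about 15 mm.
- **Ring and seal foot:** the ring appears to rest on the guide collar. The seal foot is about 30 mm out over the lid's near edge.
- **Carton and counter:** the lid lies flat in both views. The other things look unmoved by eye; I did not measure them. The near pepper mill is partly hidden by the arm in the last top view.

**Where readings disagreed or ran high:**
- **Spring force:** the wrist force read 8.4–9 N, a little under the nominal 10 N at half-way.
- **Right flap:** pressing it flat briefly took about 48 N up at the wrist, through the fingertips and not the gripper's body. That is above the 40 N limit set for the arm and gripper body and below the 120 N wrist limit.

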